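# Open the folding pot board out flat

### The arm

A 6-joint arm with a two-finger parallel gripper is mounted at the origin on the work surface. World frame = base frame: x ahead of the robot, y to its left, z up, the work surface at z = 0. Lengths are in m, angles in rad, forces in N, time in s.
With the tool pointing down it reaches from about 0.25 to 0.725 m from the base axis. Payload 4 kg.
Tool frame: the origin (TCP) lies midway between the tips of the shut fingers; the grasp point (between the pads) lies 19 mm behind it; z points along the fingers, y is the line along which they close (so a half turn about z gives the same grasp; the last joint's range is limited). The gripper opens to 85 mm and grips with 20 to 120 N. Pads are 22 mm wide; open, the fingers measure 114 mm over their backs; the gripper's body (76 mm by 85 mm) begins 54 mm behind the grasp point. The pads swing forward as they close: fully open they stand 13 mm farther back than shut.
Start: joints at [-1.152, 0.241, 0.005, 1.335, 0, 1.571], TCP at [0.203, -0.457, 0.231] pointing down, gripper open.
Joint ranges: [-2.72, 2.72], [-1.05, 1.87], [-1.09, 1.28], [-1.99, 2.15], [-1.42, 1.44], [-3.14, 3.14]. Speed limits (rad/s): [2.79, 2.79, 3.14, 3.14, 3.14, 3.14].

### API

Orientations are given as a rotation vector (axis times angle).
In Python, from plant import r, vision gives the robot as it stands.
- The arm moves only by the tool drive_tool, never from a script. Its argument "commands" is a list of rows, each a list of 3 entries, a list of its own where there are three numbers: the opening, from -1 (shut) to 1 (fully open), so that 0 is half open, then the shift along the tool's x, y, z each as a share of 0.04 m, from -1 to 1, then the turn about the tool's z as a share of 90 degrees, from -1 to 1. A call has 1 to 20 rows; each row shifts and turns the commanded pose from where the row before left it, along the tool's axes as they then stand; what a row does not reach is not made up. A row lasts 1/8 s, in which the tool goes at most 62.5 mm and 10.7 degrees, less where a joint would pass 70% of its speed; a pose out of reach is approached as far as the arm can. A call with a number of a shift or a turn outside -1 to 1 is refused whole. A call with a gripper value outside its range is refused whole. The fingers move at their own pace and stop on an object; "grip_force" is the grip in N (left out, the last holds). Time passes only in rows, so rows that do not move let the fingers close. It gives the time, the measured TCP pose, the force, the opening and the grip force at its end, in the units of the state.
- r.state(): the state, without advancing time (a new reading comes with each control period).
- vision.camera(name): name is "side" or "top"; returns a dict with "pixels" (480x640x3 uint8, blue, green, red), "fov_y" (degrees; the focal length in pixels is half the picture's height over the tangent of half this angle, whatever the lens; pixels are square), "cx", "cy" (the principal point, pixels), "pose" (4x4, takes a point from camera to world coordinates). Camera axes: x right, y down, z forward; pixel columns grow to the right and rows downward; lengths in m; the calibration is good to about 2 mm. A picture is of the moment at which its call begins. There is no depth.
- r.finish_job(): hands the job in; it is judged then, once.
The state is a dict: "t": time; "joint_pos": joint angles; "joint_velocities": joint speeds; "joint_torque": joint torques, N m; "position": TCP position; "orientation": TCP orientation; "ft_force": force on the tool from outside, world axes, zero at the start; "moment": the same for the moment, N m; "gripper_width": finger opening in m; "gripper_force": force on a finger pad.
Only numpy, scipy, OpenCV 4.12 (cv2) and the standard library are available. Lean on these libraries where they do the work, as an engineer would, in place of code of your own. Each camera call takes 0.05 s, during which the arm holds its last target. There are 200 camera calls.

### The job

Open the folding wooden pot board for the hot pot, using only pushes of the fingertips. First slide the toothpick holder along the table, upright and without picking it up, until it stands clear of the place where the raised panel will come down; then push the raised panel up and over its spine and press it gently down, without slamming it, until it lies fully flat on the other side. Leave the jubako, the glass cruet and the chopstick rests where they stand, and finish with the hand clear of everything.

Things in the scene. Friction and masses are not known exactly. Their poses are not given: they have to be found in the camera images.
- board: Folding pot board: two equal slatted pale-wood panels, each 120 mm out from the spine, 140 wide along it, 10 thick. Fixed, cannot shift. Origin: on the table below the spine's middle. x: level, from the spine to the open side (roughly the robot's left); y: along the spine; z up. Base panel: x -120 to 0, its top 12 mm above the table. Hinge axis: along y at x = 0, z = 12 mm.
- panel (a joint): Angle of the raised panel, rad: 0 folded onto the base panel, pi/2 upright, pi (the stop) flat on the other side. Starts at 0.6 to 1.1, leaning over the base panel. Its inner face (ends uppermost) holds the hinge axis: at angle a, r mm from the spine, it is at x = -r cos a, z = 12 + r sin a (board frame). Stiff hinge, stays where left; 1.5 to 3 N near the edge turns it. About 150 g.
- landing (a point): Middle of the place on the table where the panel must come down: it covers board x 0 to 120 mm, y -70 to 70 mm, its upper face then 12 mm above the table, flush with the base panel. Axes as the board's. This point lies on the table at board x = 60, y = 0.
- panel_edge (a point): Point on the raised panel: middle of its free edge, on the inner face, 120 mm from the spine. Moves with the panel.
- holder: Loose wooden toothpick holder, about 70 g, round and upright, tapered: 58 mm diameter at the foot, 38 mm at 35 mm height, topped by a darker turning cap of 35 mm diameter; 47 mm tall in all. Origin: centre of its underside; z up. It starts on the table in the place where the panel must come down.
- jubako: Black lacquered two-tier box with lid, 176 x 176 mm, 119 mm tall, loose, to be left alone. Origin: centre of its underside.
- cruet: Empty glass cruet with a black cap, push button and small spout, 64 mm in diameter, 112 mm tall, loose, to be left alone. Origin: centre of its underside.
- rest_a: White ceramic chopstick rest, 18 x 55 mm (long along its y), 16 mm tall, loose, to be left alone. Origin: centre of its underside.
- rest_b: A second white ceramic chopstick rest, same as the first, to be left alone. Origin: centre of its underside.
Mind the look-alikes: they are no part of the job. Of the things shaped like the holder, the wooden one is meant.

How it is judged:
On the way, in this order (a step that is already met when the one before it is completed fails the run):
1. before the panel passes upright, the toothpick holder stands upright and clear of its landing place (centre over 102 mm to a side of the middle line, or over 152 mm beyond the spine) ((y of holder in the frame of board above 0.102 m or y of holder in the frame of board below -0.102 m or x of holder in the frame of board above 0.152 m) and angle between holder's own z axis and vertical below 0.1 rad and value of joint panel below 1.57 rad), for 0.2 s.
2. the panel lies flat on the other side (value of joint panel above 3.08159 rad), for 0.2 s.
At the end, for the whole second after the job is handed in: Panel within 0.06 rad of fully flat on the other side, at rest; toothpick holder upright (within 0.1 rad) and at rest on the table, its centre over 102 mm to either side of the board's middle line or over 152 mm beyond the spine; jubako, cruet and rests within 15 mm of their starts (value of joint panel above 3.08159 rad and velocity of joint panel between -0.1 and 0.1 rad/s and (y of holder in the frame of board above 0.102 m or y of holder in the frame of board below -0.102 m or x of holder in the frame of board above 0.152 m) and angle between each of holder, cruet's own z axis and vertical below 0.1 rad and height (world z) of holder below 0.006 m and linear speed of holder below 0.03 m/s and distance of each of jubako, cruet, rest_a, rest_b from where it was at the start of the episode below 0.015 m); the robot touches nothing.
It fails at once if the jubako, the cruet or a chopstick rest is shoved by more than 15 mm (distance of any of jubako, cruet, rest_a, rest_b from where it was at the start of the episode above 0.015 m).
It fails at once if the toothpick holder is picked up (its foot more than 12 mm off the table) (height (world z) of holder above 0.012 m).
It fails at once if the toothpick holder is tipped by more than 0.4 rad (angle between holder's own z axis and vertical above 0.4 rad).
It fails at once if the panel is swung faster than 6 rad/s (velocity of joint panel above 6 rad/s).
It fails at once if the board is pressed with more than 40 N (contact force between the fingers and board above 40 N).
It also fails if it takes over 64 s, if anything falls off the work surface, if the arm or the gripper's body presses on something with over 40 N, if the wrist force passes 120 N, or if a joint passes its speed limit or range.

## Working session

There is one attempt and no reset: what is moved stays moved. The work goes in short steps, Python scripts to look and compute and a tool call to move; the robot and the scene stay as the last step left them, time stands still between calls to the robot, and variables do not carry over. Pictures are saved under pics/ and viewed, at most 10 in all, crops included, and the job is handed in when it is done.

Besides the shell and the picture viewer there is one more tool, called after "Emit:" by a JSON object that holds its "method" and its "body", one argument or row to a line. drive_tool: Moves the arm, as the interface text tells. Shift numbers are shares of 0.04 m and turn numbers shares of 90 degrees, none past 1 either way. Its arguments: {"type":"object","properties":{"commands":{"type":"array"},"grip_force":{"type":"number"}},"required":["commands"]}

```bash
mkdir -p pics; python3 - <<'E'
from plant import r, vision
import cv2,pickle
for n in("top","side"):
    c=vision.camera(n); cv2.imwrite(f"pics/{n}0.png",c["pixels"]); pickle.dump(c,open(f"{n}0.pkl","wb"))
    print(n,c["fov_y"],c["cx"],c["cy"],c["pose"].round(3).tolist() if hasattr(c["pose"],'round') else c["pose"])
s=r.state();print(s["t"],s["position"],s["orientation"],s["gripper_width"])
E
```

```text
top 45.7763838351844 325.41850389097374 238.6377951264639 [[-0.017, -0.998, 0.061, 0.509], [-1.0, 0.017, 0.004, 0.108], [-0.005, -0.061, -0.998, 1.117], [0.0, 0.0, 0.0, 1.0]]
side 49.392734333318565 320.53679992541504 241.13751576193502 [[-0.69, -0.396, 0.605, -0.131], [-0.723, 0.364, -0.587, 0.792], [0.012, -0.843, -0.538, 0.678], [0.0, 0.0, 0.0, 1.0]]
0.1 [ 0.20309345 -0.45627322  0.2305077 ] [-3.07115987e+00 -6.52674442e-01  6.15915151e-04] 0.08592051890946903
```

View pics/top0.png

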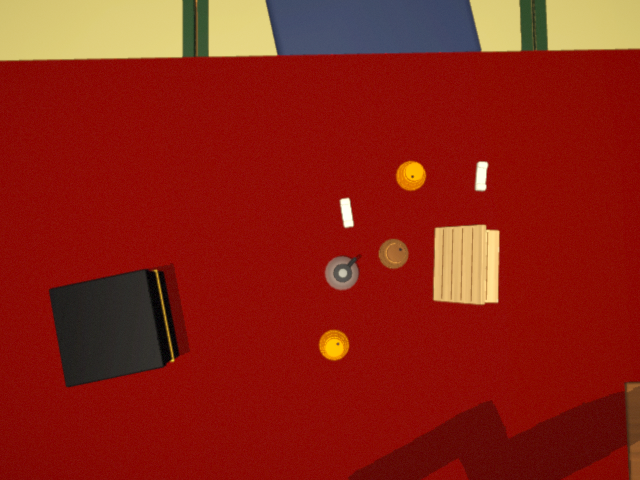

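View pics/side0.png

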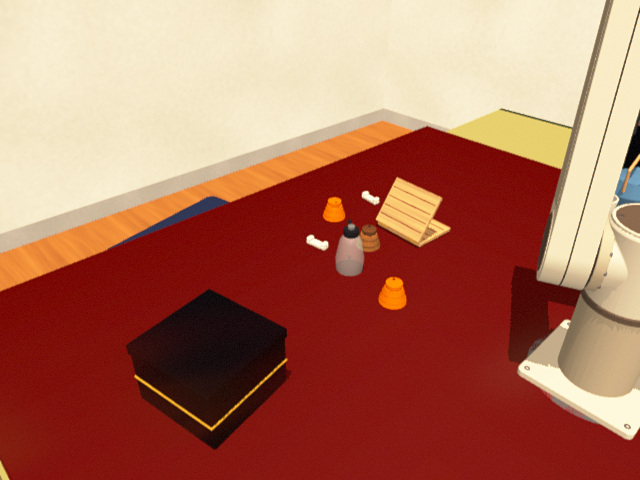

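The top view shows the wooden holder near (393,254), the cruet at (342,273), the rests at (347,213) and (481,176), and orange look-alikes at (411,176) and (334,345). The panel spans columns 434–487 and the base's far edge is at column 498. I'll enlarge both views.

```bash
python3 - <<'E'
import cv2
t=cv2.imread("pics/top0.png")[150:310,310:510]; cv2.imwrite("pics/tc.png",cv2.resize(t,None,fx=4,fy=3.75,interpolation=cv2.INTER_CUBIC))
t=cv2.imread("pics/side0.png")[170:290,300:460]; cv2.imwrite("pics/sc.png",cv2.resize(t,None,fx=5,fy=5,interpolation=cv2.INTER_CUBIC))
E
```

```text
(no output)
```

View pics/tc.png

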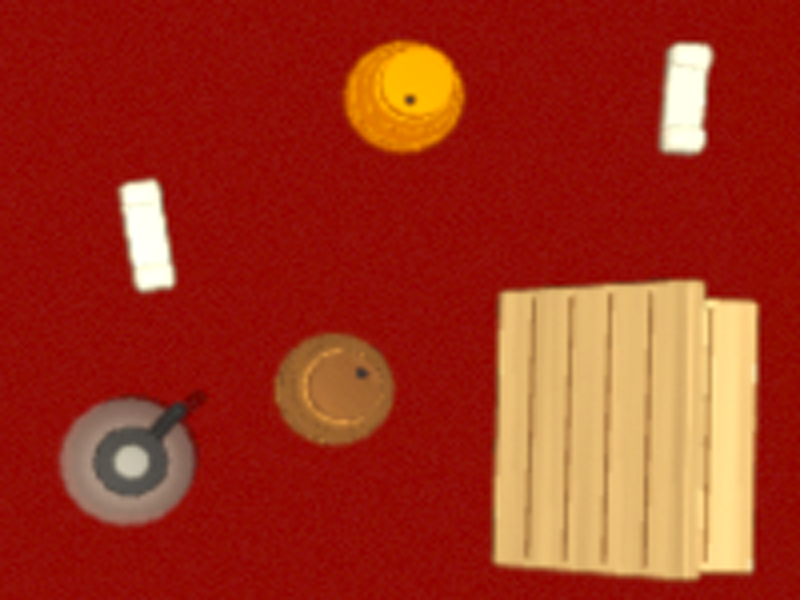

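View pics/sc.png

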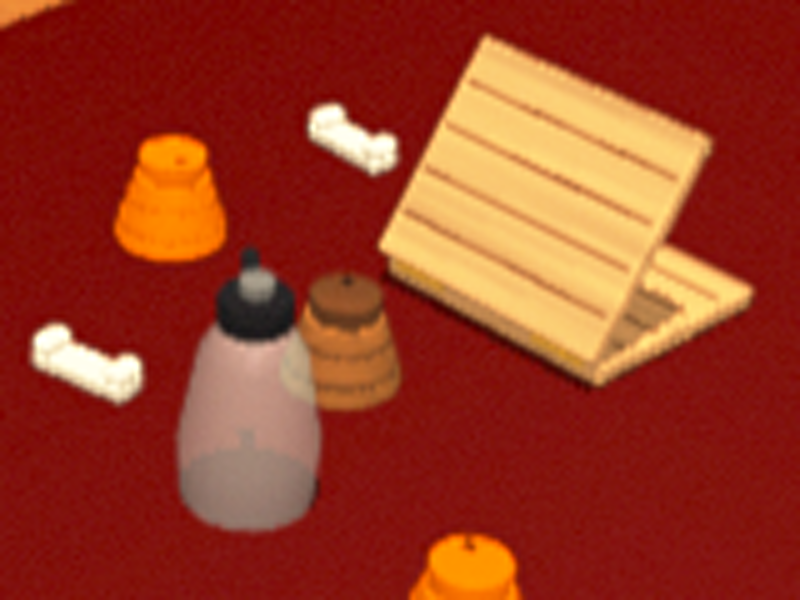

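```bash
cat > h.py <<'E'
import numpy as np,pickle
from scipy.optimize import least_squares
C={n:pickle.load(open(f"{n}0.pkl","rb")) for n in("top","side")}
def f(c): return 240/np.tan(np.radians(c["fov_y"])/2)
def proj(n,P):
    c=C[n];T=np.linalg.inv(c["pose"]);q=P@T[:3,:3].T+T[:3,3]
    return q[...,:2]/q[...,2:]*f(c)+[c["cx"],c["cy"]]
def ray(n,uv,z):
    c=C[n];d=c["pose"][:3,:3]@np.array([(uv[0]-c["cx"])/f(c),(uv[1]-c["cy"])/f(c),1]);o=c["pose"][:3,3]
    return o+d*(z-o[2])/d[2]
def t(u,v): return 310+u/4,150+v/3.75
def s(u,v): return 300+u/5,170+v/5
def B(p,X):
    c,S=np.cos(p[2]),np.sin(p[2]);X=np.asarray(X,float)
    return np.stack([p[0]+c*X[...,0]-S*X[...,1],p[1]+S*X[...,0]+c*X[...,1],X[...,2]],-1)
E
cat > fit.py <<'E'
from h import *
def pts(a):
    c,S=np.cos(a),np.sin(a)
    In=lambda y:(-.12*c,y,.012+.12*S)
    Ou=lambda y:(-.12*c+.01*S,y,.012+.12*S+.01*c)
    Sp=lambda y:(.01*S,y,.012+.01*c)
    return In,Ou,Sp,lambda y:(-.12,y,.012)
def model(p):
    In,Ou,Sp,Fa=pts(p[3]);h=.07
    T=proj("top",B(p,[Fa(-h),Fa(h),Sp(-h),Sp(h),In(-h),In(h),Ou(-h)]))
    S=proj("side",B(p,[Ou(-h),Ou(h),Sp(-h),Sp(h),Fa(h)]))
    return T,S
oT=np.array([t(*q) for q in[(757,301),(753,573),(499,291),(494,567),(703,281),(698,578),(686,283)]])
oS=np.array([s(*q) for q in[(487,36),(711,142),(381,248),(594,362),(752,292)]])
def res(p):
    T,S=model(p);return np.r_[(T-oT).ravel(),(S-oS).ravel()]
R=least_squares(res,[.48,-.08,1.57,.9],loss="soft_l1")
p=R.x;print(p.round(4),res(p).round(1));np.save("p.npy",p)
def inv(P):
    d=P[:2]-p[:2];c,S=np.cos(p[2]),np.sin(p[2]);return np.array([c*d[0]+S*d[1],-S*d[0]+c*d[1]])
for n,uv,z in[("holder foot",t(334,389),.005),("holder cap",t(342,386),.047),("cruet",t(129,462),.03),("restA",t(147,236),.012),("restB",t(686,99),.012),("orA",t(404,97),.005),("orB",(334,345),.01)]:
    P=ray("top",uv,z);print(n,P.round(3),"board",inv(P).round(3))
P=ray("side",s(352,385),0.01);print("holder side",P.round(3),inv(P).round(3))
E
python3 fit.py
```

```text
[ 0.522  -0.1036  1.526   0.9882] [ 0.3  0.4  0.6  0.1 -0.7  1.  -0.6 -0.   0.3  0.7  0.7  0.9  0.6 -0.3
 -1.6 -0.7 -1.3 -1.8 -1.6  0.3 -1.2  0.5  0.4 -1.5]
holder foot [ 0.545 -0.02   0.005] board [ 0.084 -0.02 ]
holder cap [ 0.545 -0.019  0.047] board [ 0.086 -0.02 ]
cruet [0.509 0.082 0.03 ] board [0.184 0.021]
restA [0.626 0.07  0.012] board [ 0.178 -0.097]
restB [ 0.694 -0.195  0.012] board [-0.084 -0.176]
orA [ 0.698 -0.058  0.005] board [ 0.053 -0.174]
orB [0.371 0.1   0.01 ] board [0.196 0.16 ]
holder side [ 0.523 -0.006  0.01 ] [0.098 0.003]
```

Emit:
{"method": "drive_tool", "body": {
  "commands": [
    [0,[0,0,0],0.1],
    [0,[0,0,0],0.1],
    [0,[0,0,0],0.095],
    [0,[0.79,-0.94,0],0],
    [0,[0.79,-0.94,0],0],
    [0,[0.79,-0.94,0],0],
    [0,[0.79,-0.94,0],0],
    [0,[0.79,-0.94,0],0],
    [0,[0.79,-0.94,0],0],
    [0,[0.79,-0.94,0],0],
    [0,[0.79,-0.94,0],0],
    [0,[0.79,-0.94,0],0],
    [0,[0.79,-0.94,0],0],
    [0,[0.79,-0.94,0],0],
    [0,[0.79,-0.94,0],0],
    [0,[0,0,0],0],
    [0,[0,0,0],0]
  ]
}}

```text
t: 2.22
position: [0.6015, -0.0251, 0.2305]
orientation: [-3.14, 0.065, 0.003]
ft_force: [-0.1, -1.5, 0.6]
gripper_width: 0.0424
gripper_force: 0.0
```

```bash
cat > st.py <<'E'
from plant import r
import numpy as np
from scipy.spatial.transform import Rotation as R
p=np.load("p.npy");s=r.state();P=np.array(s["position"]);d=P[:2]-p[:2];c,S=np.cos(p[2]),np.sin(p[2])
x=R.from_rotvec(s["orientation"]).as_matrix()
print("t",s["t"],"board",np.round([c*d[0]+S*d[1],-S*d[0]+c*d[1],P[2]],4),"toolx angle",round(np.arctan2(x[1,0],x[0,0]),3),"z",x[:,2].round(3),"F",np.round(s["ft_force"],2),"w",round(s["gripper_width"],4))
E
python3 st.py
```

```text
t 2.225 board [ 0.082  -0.0759  0.2305] toolx angle -0.041 z [-0.002  0.001 -1.   ] F [-0.12 -1.52  0.55] w 0.0424
```

Emit:
{"method": "drive_tool", "body": {
  "commands": [
    [0,[0,-0.07,0.8],0],
    [0,[0,0,0.8],0],
    [0,[0,0,0.8],0],
    [0,[0,0,0.8],0],
    [0,[0,0,0.8],0],
    [0,[0,0,0.8],0],
    [0,[0,0,0.5],0],
    [0,[0,0,0.25],0],
    [0,[0,0,0],0]
  ]
}}

```text
t: 3.35
position: [0.6015, -0.0237, 0.0092]
orientation: [-3.138, 0.064, 0.002]
ft_force: [-0.4, -0.1, 0.0]
gripper_width: 0.0426
gripper_force: 0.0
```

```bash
python3 st.py; python3 - <<'E'
from plant import vision
import cv2
im=vision.camera("side")["pixels"];cv2.imwrite("pics/s1.png",cv2.resize(im[130:310,280:480],None,fx=3.3,fy=3.3,interpolation=cv2.INTER_CUBIC))
E
```

```text
t 3.35 board [ 0.0834 -0.0759  0.0092] toolx angle -0.041 z [-0.001  0.003 -1.   ] F [-0.41 -0.05  0.03] w 0.0426
```

View pics/s1.png

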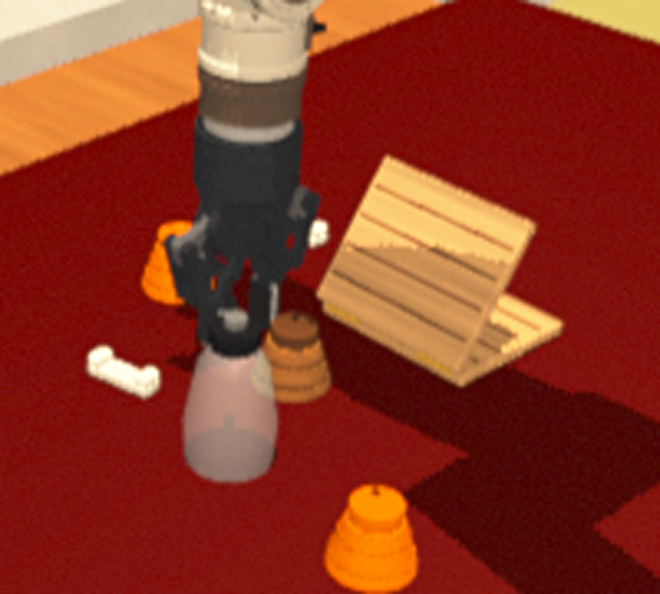

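The gripper stands behind the holder, with the holder at about (297,350) in the crop and nothing disturbed. I'll push it toward the robot.

Emit:
{"method": "drive_tool", "body": {
  "commands": [
    [0,[-0.3,0,0],0],
    [0,[-0.25,0,0],0],
    [0,[-0.2,0,0],0],
    [0,[-0.25,0,0],0],
    [0,[-0.25,0,0],0],
    [0,[-0.25,0,0],0],
    [0,[-0.25,0,0],0],
    [0,[-0.25,0,0],0],
    [0,[-0.25,0,0],0],
    [0,[-0.25,0,0],0],
    [0,[-0.25,0,0],0],
    [0,[-0.25,0,0],0],
    [0,[-0.25,0,0],0],
    [0,[-0.25,0,0],0],
    [0,[-0.25,0,0],0],
    [0,[-0.25,0,0],0],
    [0,[-0.25,0,0],0],
    [0,[-0.25,0,0],0],
    [0,[-0.25,0,0],0],
    [0,[-0.12,0,0],0]
  ]
}}

```text
t: 5.9
position: [0.4069, -0.0152, 0.0093]
orientation: [-3.138, 0.061, 0.0]
ft_force: [1.2, -0.4, 1.3]
gripper_width: 0.043
gripper_force: 1.0
```

```bash
python3 st.py; python3 - <<'E'
from plant import vision
import cv2
im=vision.camera("side")["pixels"];cv2.imwrite("pics/s2.png",cv2.resize(im[130:330,280:500],None,fx=3,fy=3,interpolation=cv2.INTER_CUBIC))
E
```

```text
t 5.9 board [0.0831 0.1189 0.0093] toolx angle -0.039 z [-0.     0.003 -1.   ] F [ 1.2  -0.37  1.3 ] w 0.043
```

View pics/s2.png

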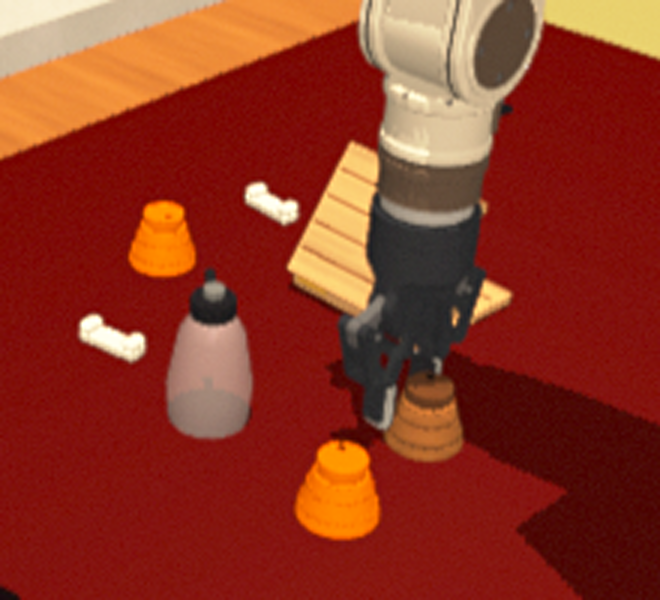

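The holder is upright at about (428,420) in the crop, with its centre near board y = 0.145 and nothing else moved. I'll retreat, shut the fingers and go behind the panel.

Emit:
{"method": "drive_tool", "body": {
  "commands": [
    [0,[0.3,0,0],0],
    [0,[0.7,0,0],0],
    [0,[0,0,-0.8],0],
    [0,[0,0,-1],0],
    [0,[0,0,-1],0],
    [0,[0,0,-1],0],
    [0,[0,0,-1],0],
    [0,[0,0,-1],0],
    [-1,[0.39,0.81,0],0],
    [-1,[0.39,0.81,0],0],
    [-1,[0.39,0.81,0],0],
    [-1,[0.39,0.81,0],0],
    [-1,[0.39,0.81,0],0],
    [-1,[0.39,0.81,0],0],
    [-1,[0.39,0.81,0],0],
    [-1,[0,0,0],0]
  ]
}}

```text
t: 7.95
position: [0.5484, -0.2505, 0.2388]
orientation: [-3.138, 0.066, 0.003]
ft_force: [-0.0, 1.2, 0.7]
gripper_width: -0.0003
gripper_force: 0.0
```

```bash
python3 st.py; python3 - <<'E'
from plant import vision
from h import *
import cv2
c=vision.camera("top");cv2.imwrite("pics/t3.png",cv2.resize(c["pixels"][150:350,300:500],None,fx=3,fy=3,interpolation=cv2.INTER_CUBIC))
p=np.load("p.npy")
print(proj("top",B(p,[[.085,.145,.005],[0.085,.102,0]])))
E
```

```text
t 7.95 board [-0.1456 -0.0329  0.2388] toolx angle -0.042 z [-0.002  0.003 -1.   ] F [-0.04  1.25  0.67] w -0.0003
[[391.4949219  338.60291413]
 [391.66745794 316.09403482]]
```

View pics/t3.png

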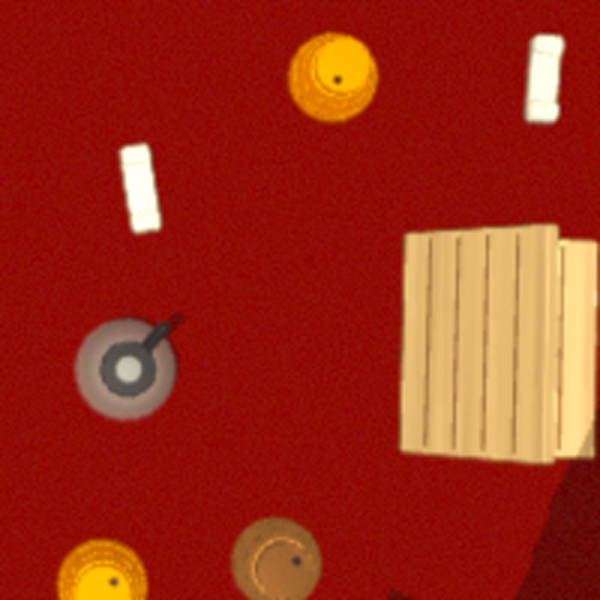

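The holder is at crop (277,563), so board y is about 0.143, clear of the landing. The panel, cruet and rests are unmoved. Next I'll descend behind the panel and push it up.

Emit:
{"method": "drive_tool", "body": {
  "commands": [
    [-1,[0,0,0.87],0],
    [-1,[0,0,0.87],0],
    [-1,[0,0,0.87],0],
    [-1,[0,0,0.87],0],
    [-1,[0,-0.5,0],0],
    [-1,[0,-0.5,0],0],
    [-1,[0,-0.2,0],0],
    [-1,[0,-0.2,0],0],
    [-1,[0,-0.2,0],0],
    [-1,[0,-0.2,0],0],
    [-1,[0,-0.2,0],0],
    [-1,[0,-0.2,0],0],
    [-1,[0,-0.2,0],0],
    [-1,[0,-0.2,0],0],
    [-1,[0,0,0],0]
  ]
}}

```text
t: 9.88
position: [0.5516, -0.1433, 0.1013]
orientation: [-3.138, 0.06, 0.001]
ft_force: [0.1, -1.2, 0.3]
gripper_width: -0.0002
gripper_force: 0.3
```

```bash
python3 st.py; python3 - <<'E'
from plant import vision
import cv2
im=vision.camera("side")["pixels"];cv2.imwrite("pics/s4.png",cv2.resize(im[130:330,280:500],None,fx=3,fy=3,interpolation=cv2.INTER_CUBIC))
E
```

```text
t 9.875 board [-0.0383 -0.0314  0.1013] toolx angle -0.038 z [-0.001  0.003 -1.   ] F [ 0.1  -1.21  0.27] w -0.0002
```

View pics/s4.png

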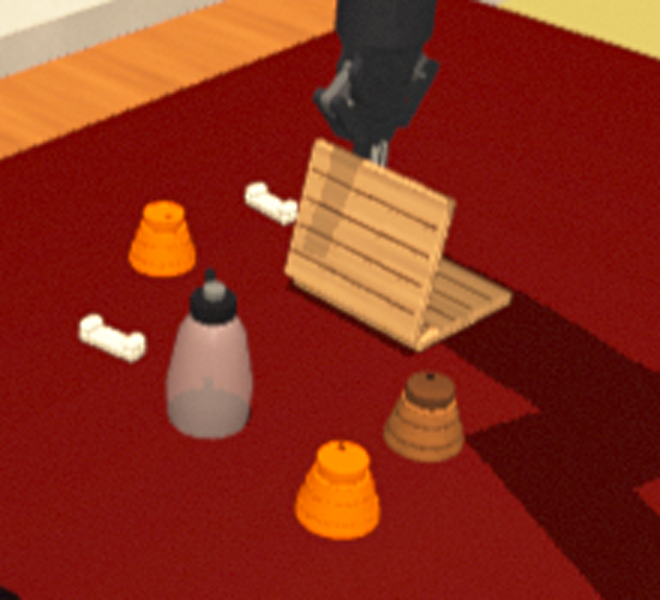

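The panel is partly raised, with its edge from about (318,145) to (450,205), and the fingers are behind it. Holder, cruet and rests are unmoved. I'll continue past upright.

Emit:
{"method": "drive_tool", "body": {
  "commands": [
    [-1,[0,-0.2,-0.05],0],
    [-1,[0,-0.2,-0.05],0],
    [-1,[0,-0.2,-0.05],0],
    [-1,[0,-0.2,-0.05],0],
    [-1,[0,-0.2,-0.05],0],
    [-1,[0,-0.2,-0.05],0],
    [-1,[0,-0.2,0.12],0],
    [-1,[0,-0.2,0.12],0],
    [-1,[0,-0.2,0.12],0],
    [-1,[0,-0.17,0.18],0],
    [-1,[0,-0.17,0.18],0],
    [-1,[0,-0.17,0.18],0],
    [-1,[0,0,0],0]
  ]
}}

```text
t: 11.55
position: [0.5547, -0.0509, 0.0769]
orientation: [-3.138, 0.06, 0.003]
ft_force: [0.0, -0.4, -0.3]
gripper_width: -0.0001
gripper_force: 0.0
```

```bash
python3 st.py; python3 - <<'E'
from plant import vision
import cv2
im=vision.camera("side")["pixels"];cv2.imwrite("pics/s5.png",cv2.resize(im[130:330,280:500],None,fx=3,fy=3,interpolation=cv2.INTER_CUBIC))
E
```

```text
t 11.55 board [ 0.0541 -0.0304  0.0769] toolx angle -0.038 z [-0.002  0.003 -1.   ] F [ 0.04 -0.4  -0.25] w -0.0001
```

View pics/s5.png

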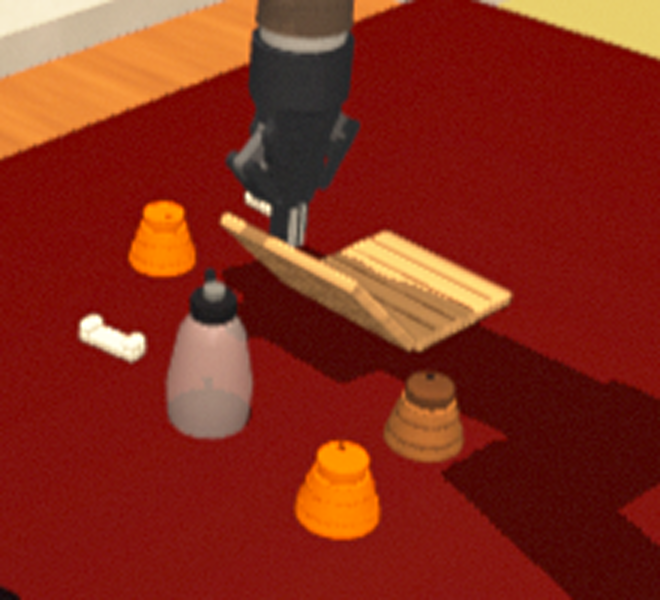

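The panel is past upright at roughly 2.4 rad, and the fingertips rest on its inner face near (290,240). Everything else is in place, so I'll keep pressing down slowly.

Emit:
{"method": "drive_tool", "body": {
  "commands": [
    [-1,[0,-0.075,0.17],0],
    [-1,[0,-0.075,0.17],0],
    [-1,[0,-0.075,0.17],0],
    [-1,[0,-0.075,0.17],0],
    [-1,[0,-0.02,0.15],0],
    [-1,[0,-0.02,0.15],0],
    [-1,[0,-0.02,0.15],0],
    [-1,[0,-0.02,0.15],0],
    [-1,[0,0,0.12],0],
    [-1,[0,0,0.1],0],
    [-1,[0,0,0],0]
  ]
}}

```text
t: 12.98
position: [0.5557, -0.0364, 0.0176]
orientation: [-3.139, 0.061, 0.001]
ft_force: [0.2, -0.4, 0.8]
gripper_width: -0.0004
gripper_force: 0.0
```

```bash
python3 st.py
```

```text
t 12.975 board [ 0.0686 -0.0307  0.0176] toolx angle -0.039 z [-0.001  0.002 -1.   ] F [ 0.18 -0.36  0.82] w -0.0004
```

Next come small steps down, watching the force.

Emit:
{"method": "drive_tool", "body": {
  "commands": [
    [-1,[0,0,0.05],0],
    [-1,[0,0,0.05],0],
    [-1,[0,0,0.04],0],
    [-1,[0,0,0],0]
  ]
}}

```text
t: 13.48
position: [0.5561, -0.0363, 0.0123]
orientation: [-3.138, 0.061, 0.0]
ft_force: [-0.0, 0.5, -0.7]
gripper_width: -0.0002
gripper_force: 0.0
```

Emit:
{"method": "drive_tool", "body": {
  "commands": [
    [-1,[0,0,0.02],0],
    [-1,[0,0,0.02],0],
    [-1,[0,0,0],0]
  ]
}}

```text
t: 13.85
position: [0.5562, -0.0363, 0.012]
orientation: [-3.139, 0.061, -0.001]
ft_force: [-2.5, 0.6, 8.3]
gripper_width: -0.0001
gripper_force: 3.8
```

The tips are at 12 mm with 8 N of support, so the panel is on its stop. I'll retreat upward.

Emit:
{"method": "drive_tool", "body": {
  "commands": [
    [-1,[0,0,-0.2],0],
    [-1,[0,0,-0.6],0],
    [-1,[0,0,-1],0],
    [-1,[0,0,-1],0],
    [-1,[0,0,-1],0],
    [-1,[0,0,-1],0],
    [-1,[0,0,-0.8],0],
    [-1,[0,0.9,0],0],
    [-1,[0,0.9,0],0],
    [-1,[0,0.9,0],0],
    [-1,[0,0.9,0],0],
    [-1,[0,0.9,0],0],
    [-1,[0,0.9,0],0],
    [-1,[0,0,0],0],
    [-1,[0,0,0],0]
  ]
}}

```text
t: 15.72
position: [0.5476, -0.2523, 0.2342]
orientation: [-3.138, 0.062, 0.0]
ft_force: [0.5, 0.8, 0.5]
gripper_width: -0.0002
gripper_force: 0.0
```

```bash
python3 st.py; python3 - <<'E'
from plant import vision
import cv2
im=vision.camera("side")["pixels"];cv2.imwrite("pics/s6.png",cv2.resize(im[130:330,280:500],None,fx=3,fy=3,interpolation=cv2.INTER_CUBIC))
E
```

```text
t 15.725 board [-0.1475 -0.0322  0.2342] toolx angle -0.039 z [-0.     0.003 -1.   ] F [0.52 0.76 0.54] w -0.0002
```

View pics/s6.png

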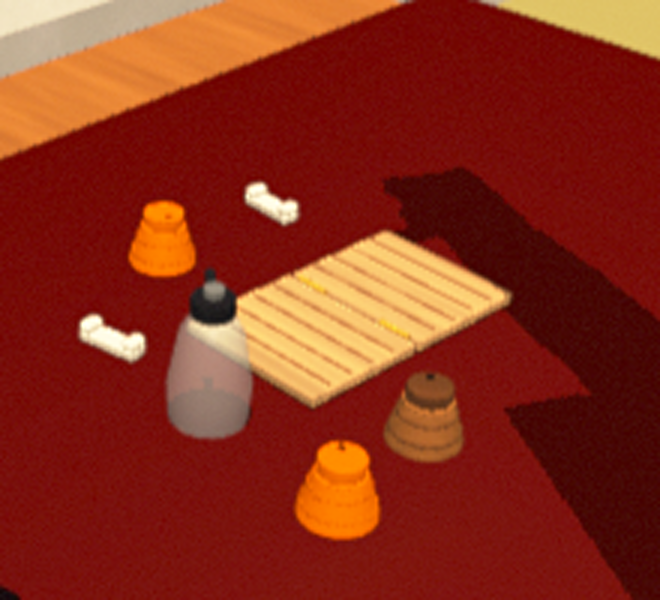

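The board lies flat, with its outer corner at (315,405) and the spine at (415,350). The holder is upright at (425,420), the cruet and rests are unmoved, and the hand is clear.

```bash
python3 -c "
from plant import r
print(r.finish_job())"
```

```text
the job is handed in; nothing more can be done
None
```

The pot board is open and flat, the toothpick holder stands upright about 40 mm past the required line, the other things are where they stood, and the hand is clear; I handed the job in at about 16 s, but it returned no verdict.

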